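# Load the cell into its spring holder

## Robot

A 6-joint arm with a two-finger parallel gripper is mounted at the origin on the work surface. World frame = base frame: x ahead of the robot, y to its left, z up, the work surface at z = 0. Lengths are in mm, angles in rad, forces in N, time in s.
With the tool pointing down it reaches from about 350 to 975 mm from the base axis. Payload 7.1 kg.
Tool frame: the origin (TCP) lies between the finger pads; the fingertips stand 19 mm ahead of it and the grasp point (between the pads) is the TCP; z points along the fingers, y is the line along which they close (so a half turn about z gives the same grasp; the last joint's range is limited). The gripper opens to 88 mm and grips with 3 to 60 N. Pads are 20 mm wide; open, the fingers measure 115 mm over their backs; the gripper's body (75 mm by 178 mm) begins 61 mm behind the grasp point.
Start: joints at [-1.214, 0.423, 1.63, -0, 1.089, -0.019], TCP at [229.402, -581.36, 241.675] pointing down, gripper open.
Joint ranges: [-3, 3], [-0.9, 2.11], [0.09, 2.58], [-1.31, 4.45], [0.11, 2.69], [-2.54, 2.54]. Speed limits (rad/s): [2.39, 2.39, 3.01, 3.14, 3.14, 3.14].

## Interface

Orientations are given as a rotation vector (axis times angle).
In Python, from workcell import ctrl gives the robot as it stands.
- The arm moves only by the tool arm_command, never from a script. Its argument "series" is a list of rows, each an object with "linear": the shift along the tool's x, y, z in m, a list of three; "turn": the turn about the tool's z in rad. A call has 1 to 10 rows; each row shifts and turns the commanded pose from where the row before left it, along the tool's axes as they then stand; what a row does not reach is not made up. A row lasts 1/10 s, in which the tool goes at most 50 mm and 8.59 degrees, less where a joint would pass 70% of its speed; a pose out of reach is approached as far as the arm can. A call with a gripper value outside its range is refused whole. "jaw" is the opening, from -1 (shut) to 1 (fully open), set as the call begins (left out, the last holds). The fingers move at their own pace and stop on an object; the grip force is fixed at half the most. Time passes only in rows, so rows that do not move let the fingers close. It gives the time, the measured TCP pose, the force, the opening and the grip force at its end, in the units of the state.
- ctrl.get_obs(): the state, without advancing time (a new reading comes with each control period).
- ctrl.get_image(name): name is "scene" or "top" or "wrist"; returns a dict with "frame" (400x640x3 uint8, blue, green, red), "fx", "fy", "cx", "cy" (pixels), "k1" (the pictures are not rectified: a ray, as slopes to the right and down, at radius r is drawn at 1 + k1 r^2 times it, then the intrinsics apply), "rvec" (rotation vector, rad) and "tvec" (3), from world to camera coordinates, as OpenCV has them. Camera axes: x right, y down, z forward; pixel columns grow to the right and rows downward; lengths in mm; the calibration is good to about 2 mm. A picture is of the moment at which its call begins. There is no depth.
- ctrl.close_job(): hands the job in; it is judged then, once.
The state is a dict: "t": time; "qpos": joint angles; "qvel": joint speeds; "joint_torque": joint torques, N m; "ee_pos": TCP position; "orientation": TCP orientation; "ft_force": force on the tool from outside, world axes, zero at the start; "moment": the same for the moment, N m; "width": finger opening in mm; "grasp_force": force on a finger pad.
Only numpy, scipy, OpenCV 4.12 (cv2) and the standard library are available. Lean on these libraries where they do the work, as an engineer would, in place of code of your own. Each camera call takes 0.05 s, during which the arm holds its last target. There are 200 camera calls.

## Task

Take the cell from its grey rest and load it into the black cradle of the cell holder: press its flat end against the coil spring with the nub end raised, then roll the nub end down past the retaining lip, so that the cell lies level in its cradle, caught under the lip and held by the spring. Be gentle: do not ram the spring to its stop and do not force the cell down onto the lip. Leave the other things on the bench where they are.

Things in the scene. Friction and masses are not known exactly. Their poses are not given: they have to be found in the camera images.
- cell_center (a point): centre of the loose cell (plain white sleeve, about 48 g): 18.5 mm diameter, 67 mm long overall = 65 mm body plus a steel nub (8 mm diameter, 2 mm long) at one end; the other end is flat. x runs along the cell to the nub: nub face at +33.5 mm, flat end at -33.5 mm. It starts level on the rest, axis 30 mm above the bench, and may be turned any way about its own axis.
- cell_nub (a point): centre of the cell's nub face (its +x end), axes as for the cell
- rest: grey rest the cell starts on, fixed; base plate 78 x 44 x 6 mm, origin at the centre of its underside on the bench, x along the cell to its nub. Two V saddles, 10 mm long, 15 mm wide, centred 24 mm either side of the middle, hold the cell's axis 30 mm high; between them only a spine 8 mm wide, 17 mm high, so fingers can reach down beside the cell's middle. No end walls.
- holder: cell holder: aluminium base plate (150 x 50 x 4 mm, x -87.5 to 62.5 mm) fixed to the bench, carrying a black one-cell cradle. Origin on the bench, z up, x along the cell's seat from spring to lip. The cradle is clamped in the plate's slots up to 7 mm either way along x from its drawn place; this is not measured and must be felt or seen. It does not give under the cell's forces.
- seat (a point): drawn centre of the seated cell, 30 mm above the bench, axes as the holder's, at holder x = 1.5 mm, fixed to the base plate: the true seat is up to 7 mm either way along x. The cradle's floor is 7 mm high; two V saddles (10 long, 15 wide) 24 mm either side of holder x = 0 bear the cell; between them only a spine 8 mm wide, 17 mm high, with room for fingers beside it.
- spring_drawn (a point): drawn place (holder x = -29 mm, z = 30 mm) of the coil spring's free tip, up to 7 mm off along x with the cradle. Rounded tip 10 mm wide, 19 mm out of its block (36 wide, 44.5 high). Pressed to -x: 0.6 N to start, 0.6 N more per mm, hard stop at 13 mm (8.4 N). Seated cell: 3 mm pressed (2.4 N). The cell gets by the lip at 8.5 to 12.5 mm (5.7 to 8.1 N).
- lip_drawn (a point): drawn place (holder x = 30, z = 41.25 mm) of the lower edge nearest the spring of the black retaining lip, up to 7 mm off along x with the cradle. Lip 16 wide, 3.5 thick, top 44.75 mm high; it overhangs the seat by 5 mm, its wall (8 thick) being at x = 35, where the seated nub touches. Two cheeks beside the seat there (x 25 to 35), 25 apart, 37.5 high.
- spring (a joint): how far the coil spring is pressed in, m: 0 free, 0.013 at its hard stop; it must not be driven onto the stop
- small_cell: bystander: small black cell standing upright, 14.5 mm diameter, 49.5 mm high, origin at its underside
- parts_box: bystander: small clear open parts box, 90 x 65 x 25 mm, origin at the centre of its underside
- driver: bystander: screwdriver lying on the bench, 160 mm long, x along it to the tip
Mind the look-alikes: they are no part of the job. What is shaped like the holder but orange is not meant. Of the things shaped like the part that bears cell_center, the white one is meant.

How it is judged (in metres and radians):
On the way, in this order (a step that is already met when the one before it is completed fails the run):
1. the cell is lifted off its rest (height (world z) of cell_center above 0.045 m), for 0.1 s.
2. the cell's end presses against the holder's spring with more than 3 N, in line with the seat, while its nub end is still raised (nub more than 45 mm above the bench) (contact force between cell and holder above 3 N and z of cell_nub in the frame of holder above 0.045 m and y of cell_center in the frame of holder between -0.006 and 0.006 m and x of cell_nub in the frame of holder between 0.005 and 0.05 m), for 0.1 s.
At the end, for the whole second after the job is handed in: The cell lies at rest in the cradle, let go, nub towards the lip end: nub face at holder x 26 to 44 mm (35 mm, give or take the cradle's 7 mm and 2 mm), nub and centre within 3 mm sideways and 2.5 mm in height of the seat's axis. The spring then holds it under the lip (x of cell_nub in the frame of holder between 0.026 and 0.044 m and y of cell_nub in the frame of holder between -0.003 and 0.003 m and z of cell_nub in the frame of holder between 0.0275 and 0.0325 m and x of cell_center in the frame of holder between -0.0075 and 0.0105 m and y of cell_center in the frame of holder between -0.003 and 0.003 m and z of cell_center in the frame of holder between 0.0275 and 0.0325 m and linear speed of cell below 0.01 m/s); the robot touches nothing.
It fails at once if the spring is rammed onto its stop (pressed in by more than 12.8 mm) (value of joint spring above 0.0128 m).
It fails at once if the cell is pressed on the holder with more than 30 N, all its contacts added up (lip or cradle forced) (contact force between cell and holder above 30 N).
It fails at once if the small cell is moved by more than 15 mm (distance of small_cell from where it was at the start of the episode above 0.015 m).
It fails at once if the parts box is moved by more than 15 mm (distance of parts_box from where it was at the start of the episode above 0.015 m).
It fails at once if the driver is moved by more than 15 mm (distance of driver from where it was at the start of the episode above 0.015 m).
It also fails if it takes over 72 s, if anything falls off the work surface, if the arm or the gripper's body presses on something with over 40 N, if the wrist force passes 120 N, or if a joint passes its speed limit or range.

## Working session

There is one attempt and no reset: what is moved stays moved. The work goes in short steps, Python scripts to look and compute and a tool call to move; the robot and the scene stay as the last step left them, time stands still between calls to the robot, and variables do not carry over. Pictures are saved under pics/ and viewed, at most 11 in all, crops included, and the job is handed in when it is done.

Besides the shell and the picture viewer there is one more tool, called after "Emit:" as name([rows], argument=value, ...), one row to a line, values as JSON. arm_command: Moves the arm, as the interface text tells. Its arguments: {"type":"object","properties":{"series":{"type":"array"},"jaw":{"type":"number"}},"required":["series"]}

```bash
mkdir -p pics; cat > h.py <<'E'
import numpy as np, cv2, json
from workcell import ctrl
from scipy.spatial.transform import Rotation as R
def grab(name, save=None):
    im=ctrl.get_image(name)
    if save: cv2.imwrite('pics/'+save,im['frame']); 
    return im
def cam(im):
    K=np.array([[im['fx'],0,im['cx']],[0,im['fy'],im['cy']],[0,0,1.]]); d=np.array([im['k1'],0,0,0,0.])
    return K,d,np.array(im['rvec'],float).ravel(),np.array(im['tvec'],float).ravel()
def px2w(im,uv,z):
    K,d,r,t=cam(im); n=cv2.undistortPoints(np.array(uv,float).reshape(-1,1,2),K,d).reshape(-1,2)
    M=cv2.Rodrigues(r)[0]; c=-M.T@t; D=np.c_[n,np.ones(len(n))]@M
    return c+D*((z-c[2])/D[:,2])[:,None]
def w2px(im,P):
    K,d,r,t=cam(im); return cv2.projectPoints(np.array(P,float).reshape(-1,1,3),r,t,K,d)[0].reshape(-1,2)
E
python3 - <<'E'
from h import *
a=grab('top','top.png');b=grab('scene','scene.png')
for i in (a,b):
    K,d,r,t=cam(i);M=cv2.Rodrigues(r)[0];print(-M.T@t,K[0,0],d[0],M[2])
print(ctrl.get_obs())
E
```

```text
[ 482.85323902    8.24487813 1363.61510175] 482.11205718963623 -0.11843442776119084 [ 0.08818061 -0.01910878 -0.9959212 ]
[1146.64302768 -333.96540818  771.68147471] 411.02630120180476 -0.039657040621857015 [-0.5471608   0.35705985 -0.75704909]
{'t': 0.1, 'qpos': array([-1.21400425e+00,  4.23776019e-01,  1.63059482e+00, -1.64666080e-05,
        1.08861168e+00, -1.89724428e-02]), 'qvel': array([ 0.00126831, -0.00212322, -0.0006608 , -0.00015632,  0.00023371,
        0.00039302]), 'joint_torque': array([-1.41048964e-03, -5.45613742e+01, -2.74324536e+01,  6.45827665e-02,
        1.87948236e-02, -2.94495521e-05]), 'ee_pos': array([ 229.23544838, -580.93403946,  240.9795459 ]), 'orientation': array([-3.08496103e+00, -5.86539391e-01,  3.89424611e-04]), 'ft_force': array([-0.72046426, -1.38547692, -1.28525559]), 'moment': array([-0.02608742, -0.02173846,  0.03284127]), 'grasp_force': 0.0, 'width': 87.6998233283096}
```

View pics/top.png

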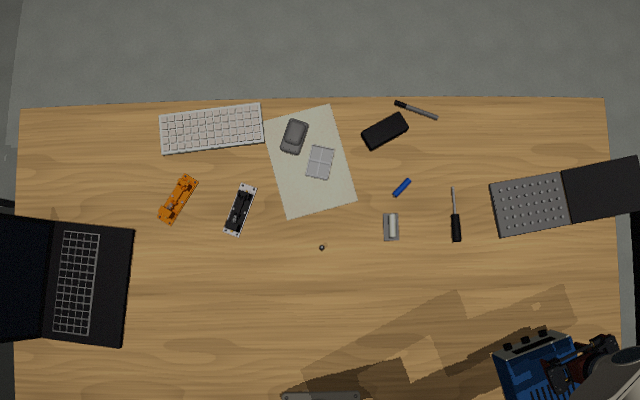

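View pics/scene.png

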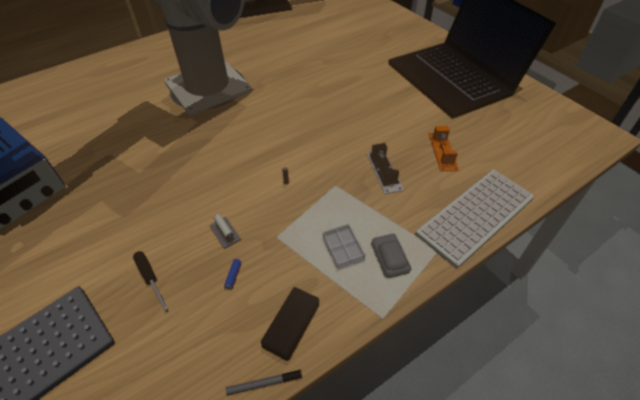

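Top view candidates: white cell on its grey rest (391,226) is the one meant, the blue cell (402,187) and small black cell (321,247) are not. Black holder (240,209) is meant, the orange one (178,198) is not. I'll check the choice in one close crop.

```bash
python3 - <<'E'
from h import *
a=cv2.imread('pics/top.png');b=cv2.imread('pics/scene.png')
def c(i,u,v,w=26):return cv2.resize(i[v-w:v+w,u-w:u+w],(390,290) if 0 else (295,295),interpolation=cv2.INTER_CUBIC)
cv2.imwrite('pics/crop.png',np.vstack([np.hstack([c(a,391,226),c(a,240,209)]),np.hstack([c(b,225,230),c(b,385,168)])]))
A=ctrl.get_image('top')
print(px2w(A,[[391,226],[240,209]],30), px2w(A,[[321,247],[320,162],[455,215],[402,187]],0))
E
```

```text
[[ 563.47482794 -208.00910465   30.        ]
 [ 620.00424314  211.1346425    30.        ]] [[ 510.3221977   -12.20952465    0.        ]
 [ 753.79254651  -14.87787522    0.        ]
 [ 592.69609342 -400.04491721    0.        ]
 [ 676.73046327 -248.7835538     0.        ]]
```

View pics/crop.png

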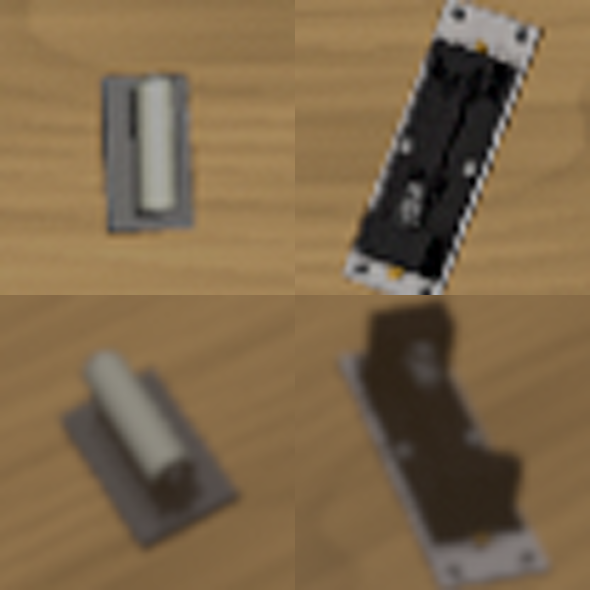

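The crop confirms the white cell on the grey rest. The black holder's coil end faces the robot and its lip is at the far (+x) end. Next I move over the cell and find the nub with the wrist camera.

```bash
cat >> h.py <<'E'
def plan(xyz,psi):
    """shift in present tool axes (m) and turn (rad) to reach world xyz, yaw psi of tool x (mod pi)"""
    o=ctrl.get_obs(); M=R.from_rotvec(o['orientation']).as_matrix()
    p=np.arctan2(M[1,0],M[0,0]); tu=-(psi-p); tu=(tu+np.pi/2)%np.pi-np.pi/2
    s=M.T@(np.array(xyz)-o['ee_pos'])
    print('t',o['t'],'pos',o['ee_pos'].round(2),'yaw',round(p,4),'shift',(s/1000).round(4),'turn',round(tu,4),'q6',o['qpos'][5].round(2),'f',o['ft_force'].round(2),'w',round(o['width'],1), 'tilt',M[:,2].round(4))
E
python3 - <<'E'
from h import *
A=ctrl.get_image('top')
P=px2w(A,[[392.3,213.8],[392.9,237]],35);print(P)
Q=px2w(A,[[248.7,186.2],[231.6,232]],4);print(Q,np.linalg.norm(Q[0]-Q[1]));d=Q[0]-Q[1];print(np.arctan2(d[1],d[0]))
W=ctrl.get_image('wrist');K,dd,r,t=cam(W);M=cv2.Rodrigues(r)[0];print('wristcam',-M.T@t,M[2],M[0],K[0,0])
d=P[0]-P[1];plan([563,-208,200],np.arctan2(d[1],d[0]))
E
```

```text
[[ 597.06347273 -212.03924201   35.        ]
 [ 532.53586316 -211.44824919   35.        ]]
[[687.39889294 189.80171403   4.        ]
 [557.88946277 239.47783489   4.        ]] 138.7098031359677
-0.36626411525914304
wristcam [ 295.25773769 -555.83570123  384.46894437] [-0.24351548 -0.09495599 -0.96523757] [ 3.66015081e-01 -9.30608583e-01 -7.90971300e-04] 344.4207984898194
t 0.25 pos [ 229.33 -581.14  241.32] yaw 0.3758 shift [ 0.4473 -0.2246  0.0415] turn 0.385 q6 -0.02 f [-0.98 -0.12  0.11] w 87.7 tilt [-2.e-04  7.e-04 -1.e+00]
```

Emit:
arm_command([
  {"linear": [0.044,-0.0225,0],"turn": 0},
  {"linear": [0.044,-0.0225,0],"turn": 0},
  {"linear": [0.044,-0.0225,0],"turn": 0},
  {"linear": [0.044,-0.0225,0],"turn": 0},
  {"linear": [0.044,-0.0225,0],"turn": 0},
  {"linear": [0.044,-0.0225,0],"turn": 0},
  {"linear": [0.044,-0.0225,0],"turn": 0},
  {"linear": [0.044,-0.0225,0],"turn": 0},
  {"linear": [0.044,-0.0225,0],"turn": 0},
  {"linear": [0.044,-0.0225,0],"turn": 0},
])

```text
t: 1.25
ee_pos: [557.2, -208.8, 241.8]
orientation: [3.086, 0.587, 0.0]
ft_force: [-0.0, -0.7, 0.8]
width: 87.9
grasp_force: 0.0
```

Emit:
arm_command([
  {"linear": [0,0,0.01],"turn": 0.13},
  {"linear": [0,0,0.01],"turn": 0.13},
  {"linear": [0,0,0.01],"turn": 0.125},
  {"linear": [0,0,0.01],"turn": 0},
  {"linear": [0,0,0],"turn": 0},
  {"linear": [0,0,0],"turn": 0},
])

```text
t: 1.85
ee_pos: [556.0, -210.7, 201.6]
orientation: [-3.141, 0.011, 0.001]
ft_force: [1.0, -0.5, 0.2]
width: 88.2
grasp_force: 0.0
```

```bash
python3 - <<'E'
from h import *
W=grab('wrist','w1.png'); plan([563,-208,200],0)
f=W['frame'];hsv=cv2.cvtColor(f,cv2.COLOR_BGR2HSV)
m=((hsv[...,1]<45)&(hsv[...,2]>150)).astype(np.uint8)
n,l,s,c=cv2.connectedComponentsWithStats(m)
print([(s[i],c[i].round(0)) for i in range(1,n) if s[i,4]>100], w2px(W,[[563,-208,30]]))
E
```

```text
t 1.9 pos [ 556.23 -210.82  201.96] yaw -0.0076 shift [ 0.0067 -0.0029  0.002 ] turn -0.0076 q6 1.2 f [-0.32 -0.43  0.64] w 87.9 tilt [ 3.e-04 -1.e-04 -1.e+00]
[(array([    0,     0,   223,   145, 24627], dtype=int32), array([98., 62.])), (array([512,  45,  15,  91, 441], dtype=int32), array([519.,  89.])), (array([310, 137,  18,  29, 467], dtype=int32), array([319., 150.]))] [[316.15301045 174.78569208]]
```

View pics/w1.png

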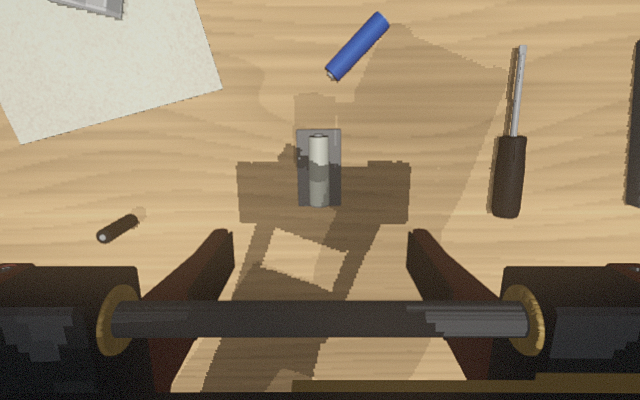

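The cell is on its rest at about (319,170), spanning rows 134–206, and the arm's shadow covers half of it. I need a zoom to find the nub.

```bash
python3 - <<'E'
from h import *
f=cv2.imread('pics/w1.png')
cv2.imwrite('pics/w1c.png',cv2.resize(f[120:216,288:352],(400,600),interpolation=cv2.INTER_CUBIC))
E
```

```text
(no output)
```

View pics/w1c.png

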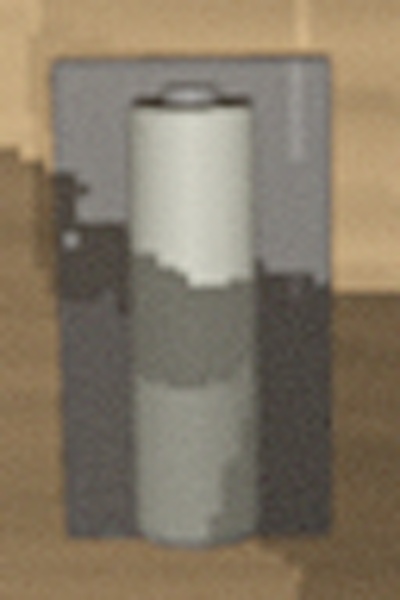

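The nub is at the upper end, pointing to world +x.

```bash
python3 - <<'E'
from h import *
W=ctrl.get_image('wrist')
P=px2w(W,[[318.6,136.5],[319.5,207.2]],39.2);print(P,np.linalg.norm(P[0]-P[1]))
print(px2w(W,[[309.1,170],[329,170]],32))
d=P[0]-P[1];psi=np.arctan2(d[1],d[0]);u=d/np.linalg.norm(d)
c=P[1]+33.5*u; print('center',c,psi)
g=c+12*u; plan([g[0],g[1],30],psi)
E
```

```text
[[ 599.37343627 -210.82486649   39.2       ]
 [ 534.49338664 -211.03229754   39.2       ]] 64.88038122032279
[[ 568.24129171 -201.73346485   32.        ]
 [ 568.0811473  -220.09355821   32.        ]]
center [ 567.99321543 -210.92519367   39.2       ] 0.0031971358774879133
t 1.95 pos [ 556.4  -210.86  202.19] yaw -0.008 shift [ 0.0235 -0.0002  0.1722] turn -0.0112 q6 1.2 f [-0.05 -0.49  0.45] w 88.0 tilt [ 8.e-04 -3.e-04 -1.e+00]
```

Emit:
arm_command([
  {"linear": [0.0186,0,0.03],"turn": -0.011},
  {"linear": [0,0,0.035],"turn": 0},
  {"linear": [0,0,0.035],"turn": 0},
  {"linear": [0,0,0.03],"turn": 0},
  {"linear": [0,0,0.02],"turn": 0},
  {"linear": [0,0,0.011],"turn": 0},
  {"linear": [0,0,0.01],"turn": 0},
  {"linear": [0,0,0],"turn": 0},
  {"linear": [0,0,0],"turn": 0},
])

```text
t: 2.85
ee_pos: [575.3, -211.0, 31.5]
orientation: [3.141, 0.003, 0.002]
ft_force: [-0.4, -0.0, 0.9]
width: 87.6
grasp_force: 0.0
```

Emit:
arm_command([
  {"linear": [0,0,0],"turn": 0},
  {"linear": [0,0,0],"turn": 0},
  {"linear": [0,0,0],"turn": 0},
  {"linear": [0,0,0],"turn": 0},
  {"linear": [0,0,0],"turn": 0},
  {"linear": [0,0,0],"turn": 0},
  {"linear": [0,0,0],"turn": 0},
  {"linear": [0,0,0],"turn": 0},
  {"linear": [0,0,0],"turn": 0},
  {"linear": [0,0,0],"turn": 0},
], jaw=-1)

```text
t: 3.85
ee_pos: [574.7, -210.4, 30.8]
orientation: [-3.141, -0.003, 0.0]
ft_force: [-0.6, 3.8, 2.5]
width: 17.7
grasp_force: 30.3
```

Emit:
arm_command([
  {"linear": [0,0,-0.02],"turn": 0},
  {"linear": [0,0,-0.03],"turn": 0},
  {"linear": [0,0,-0.04],"turn": 0},
  {"linear": [0,0,-0.04],"turn": 0},
  {"linear": [0,0,-0.04],"turn": 0},
  {"linear": [0,-0.02,0],"turn": 0},
  {"linear": [0,-0.04,0],"turn": 0},
  {"linear": [0,-0.04,0],"turn": 0},
  {"linear": [0,-0.04,0],"turn": 0},
  {"linear": [0,-0.04,0],"turn": 0},
])

```text
t: 4.85
ee_pos: [574.1, -29.5, 200.7]
orientation: [3.141, 0.002, 0.0]
ft_force: [0.6, -0.1, -0.9]
width: 17.6
grasp_force: 30.0
```

Emit:
arm_command([
  {"linear": [0,-0.04,0],"turn": 0},
  {"linear": [0,-0.04,0],"turn": 0},
  {"linear": [0,-0.04,0],"turn": 0},
  {"linear": [0,-0.04,0],"turn": 0},
  {"linear": [0,-0.04,0],"turn": 0},
  {"linear": [0,-0.04,0],"turn": 0},
  {"linear": [0,-0.02,0],"turn": 0.09},
  {"linear": [0,0,0],"turn": 0.14},
  {"linear": [0,0,0],"turn": 0.14},
  {"linear": [0,0,0],"turn": 0},
])

```text
t: 5.85
ee_pos: [573.7, 229.4, 200.4]
orientation: [3.088, -0.576, -0.0]
ft_force: [-0.6, -0.1, -0.2]
width: 17.8
grasp_force: 30.0
```

```bash
python3 - <<'E'
from h import *
plan([578.3,231.7,200],-.366)
W=grab('wrist','w2.png'); cv2.imwrite('pics/w2c.png',cv2.resize(W['frame'][20:320,120:520],(800,600),interpolation=cv2.INTER_CUBIC))
E
```

```text
t 5.85 pos [573.69 229.41 200.38] yaw -0.3688 shift [ 0.0035 -0.0038  0.0004] turn -0.0028 q6 2.3 f [-0.59 -0.06 -0.21] w 17.8 tilt [-3.e-04 -3.e-04 -1.e+00]
```

View pics/w2c.png

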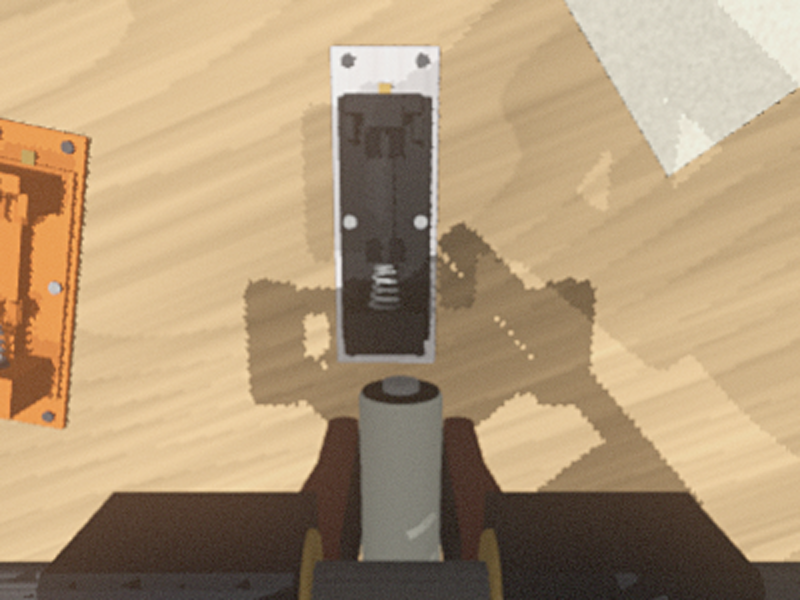

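The crop shows the plate's far edge at row 46 (columns 332–439). The lip tab spans rows ~128–157, the coil runs from its tip at row ~263 to its block at ~308, and the gripped cell with its nub is at (400,385).

```bash
python3 - <<'E'
from h import *
W=ctrl.get_image('wrist')
f=lambda l:[[120+u/2,20+v/2] for u,v in l]
far=px2w(W,f([(331.5,45.5),(439.5,45.5)]),4); side=px2w(W,f([(337.5,361),(436,361)]),4)
print(far,np.linalg.norm(far[0]-far[1]),side,np.linalg.norm(side[0]-side[1]))
mf,ms=far.mean(0),side.mean(0); d=mf-ms; L=np.linalg.norm(d);u=d/L;psi=np.arctan2(d[1],d[0]);print('L',L,'psi',psi)
e=far[1]-far[0];print('psi from edge',np.arctan2(e[1],e[0])+np.pi/2)
o=mf-62.5*u; v=np.array([-u[1],u[0],0]);print('origin',o)
def H(p):
    q=p-o; return np.c_[q@u,q@v].round(1)
print('lip edge top',H(px2w(W,f([(365,157),(385,157),(405,157)]),44.75)))
print('spring tip',H(px2w(W,f([(385,263)]),32)),'axis spring',H(px2w(W,f([(374,300),(399,300)]),32)))
print('cradle far',H(px2w(W,f([(338,94),(432,94)]),7)),'nails',H(px2w(W,f([(349.5,221.5),(420.5,221.5)]),4)))
print('block top front',H(px2w(W,f([(385,308)]),38)))
print('nub',px2w(W,f([(401,385)]),200))
E
```

```text
[[700.92716955 212.78744767   4.        ]
 [683.34738281 166.89682478   4.        ]] 49.14263089824665 [[561.96472482 266.96083336   4.        ]
 [543.89374494 219.83976463   4.        ]] 50.46736997875941
L 149.15547446201418 psi -0.36727776162526676
psi from edge -0.3658357520099871
origin [633.80550785 212.28439109   4.        ]
lip edge top [[13.2  8. ]
 [13.2 -0.4]
 [13.2 -8.7]]
spring tip [[-32.7   0.1]] axis spring [[-49.7   5.2]
 [-49.7  -6.3]]
cradle far [[ 41.5  21.8]
 [ 41.5 -21.3]] nails [[-16.3  17.8]
 [-16.3 -16.7]]
block top front [[-52.2   0.1]]
nub [[596.96902199 219.16925059 200.        ]]
```

```bash
python3 - <<'E'
from h import *
W=ctrl.get_image('wrist')
u=np.array([np.cos(-.3668),np.sin(-.3668),0]);v=np.array([-u[1],u[0],0]);o=np.array([633.8,212.3,0])
g=lambda x,y,z:o+u*x+v*y+np.array([0,0,z])
for n,p in dict(lip=(30,0,44.75),wallfar=(43,0,44.75),saddle_front=(19,0,20),saddle_back=(29,0,20),tip=(-29,0,30),tiptop=(-29,0,35),block=(-48,0,44.5),rs=(-19,0,20)).items():
    for s in(-7,-4,0): print(n,s,((w2px(W,[g(p[0]+s,p[1],p[2])])[0]-[120,20])*2).round(0),end=' ')
    print()
G=cv2.cvtColor(W['frame'],cv2.COLOR_BGR2GRAY)
print('col',G[60:180,310:316].mean(1).round(0).astype(int))
E
```

```text
lip -7 [384. 133.] lip -4 [384. 125.] lip 0 [384. 115.] 
wallfar -7 [384.  99.] wallfar -4 [384.  91.] wallfar 0 [384.  81.] 
saddle_front -7 [385. 161.] saddle_front -4 [385. 154.] saddle_front 0 [385. 145.] 
saddle_back -7 [385. 138.] saddle_back -4 [385. 131.] saddle_back 0 [385. 121.] 
tip -7 [385. 270.] tip -4 [385. 263.] tip 0 [385. 255.] 
tiptop -7 [385. 272.] tiptop -4 [385. 265.] tiptop 0 [385. 256.] 
block -7 [385. 317.] block -4 [385. 311.] block 0 [385. 302.] 
rs -7 [386. 245.] rs -4 [385. 239.] rs 0 [385. 230.] 
col [232 208 190 186 189 194 165 110  86  87  86  88  88  86  86  85  86  86
  85  87  86  85  87  77  67  68  71  72  78  79  78  80  78  76  80  78
  76  75  74  78  85  84  86  84  85  82  83  83  82  83  83  82  83  82
  83  80  84  80  80  78  80  81  82  81  81  79  80  77  81  79  76  75
  77  74  75  74  76  74  73  77  76  71  71  70  68  66  69  69  68  66
  64  65 102 154 152 155 164 120  64 116 178 156  70  55  98 115  84  50
  74 112 102  66  60  84  78  56  52  54  57  56]
```

Cradle offset is about −4.2 mm: lip edge, wall, tip and far saddle all agree within 1 mm.

The tool cannot pitch, so I'll rest the nub end on top of the lip and let the tail drop onto the saddle. Then I regrip it tilted, press, and lower it.

```bash
python3 - <<'E'
from h import *
plan([643.3,209.2,100],-.367)
E
```

```text
t 6.0 pos [573.92 229.01 200.62] yaw -0.3651 shift [ 0.0719 -0.0063  0.1006] turn 0.0019 q6 2.3 f [-0.03  0.04 -0.48] w 18.1 tilt [-1.e-04 -1.e-04 -1.e+00]
```

Emit:
arm_command([
  {"linear": [0.024,-0.0021,0],"turn": 0.002},
  {"linear": [0.024,-0.0021,0],"turn": 0},
  {"linear": [0.024,-0.0021,0.02],"turn": 0},
  {"linear": [0,0,0.03],"turn": 0},
  {"linear": [0,0,0.03],"turn": 0},
  {"linear": [0,0,0.02],"turn": 0},
  {"linear": [0,0,0.01],"turn": 0},
  {"linear": [0,0,0],"turn": 0},
  {"linear": [0,0,0],"turn": 0},
])

```text
t: 6.9
ee_pos: [644.0, 209.2, 91.5]
orientation: [-3.088, 0.577, -0.002]
ft_force: [0.2, -0.2, 0.7]
width: 17.6
grasp_force: 30.0
```

```bash
python3 - <<'E'
from h import *
plan([643.3,209.2,56],-.367)
W=grab('wrist'); cv2.imwrite('pics/w3c.png',cv2.resize(W['frame'][60:310,170:470],(720,600),interpolation=cv2.INTER_CUBIC))
E
```

```text
t 6.9 pos [643.97 209.19  91.53] yaw -0.3695 shift [-0.0007  0.0003  0.0355] turn -0.0025 q6 2.24 f [ 0.2  -0.18  0.68] w 17.6 tilt [ 1.1e-03  3.0e-04 -1.0e+00]
```

View pics/w3c.png

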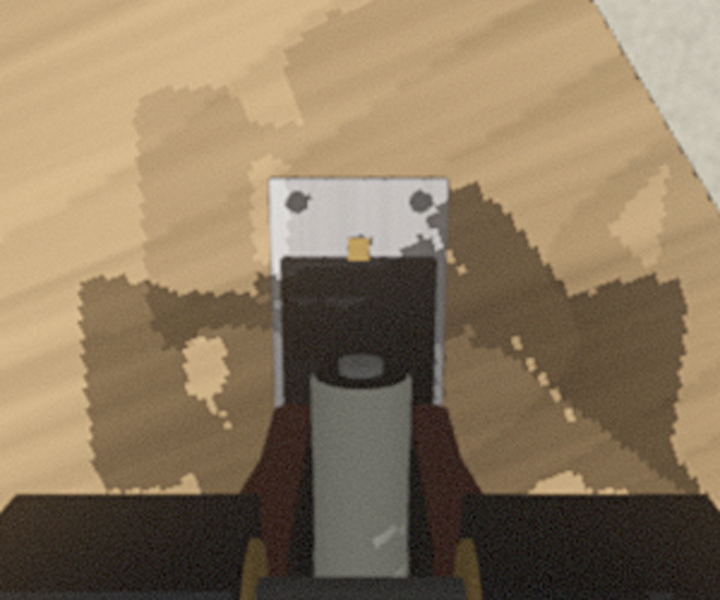

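The nub is at (361,367) and the plate's far edge at row 178 (columns 269–447), so the cell is roughly centred. A quick numeric check before releasing:

```bash
python3 - <<'E'
from h import *
W=ctrl.get_image('wrist');o=ctrl.get_obs()
f=lambda l:[[170+u/2.4,60+v/2.4] for u,v in l]
u=np.array([np.cos(-.367),np.sin(-.367),0]);v=np.array([-u[1],u[0],0]);O=np.array([634.0,212.8,0])
H=lambda p:np.c_[(p-O)@u,(p-O)@v].round(2)
print('plate',H(px2w(W,f([(268.5,178),(447.5,178)]),4)),'cradle far',H(px2w(W,f([(281,257),(437,257)]),7)))
print('wall far top',H(px2w(W,f([(360,302)]),44.75)))
print('nub img',H(px2w(W,f([(361,367)]),o['ee_pos'][2]-.8)),'tcp',H(o['ee_pos'][None]),'sides',H(px2w(W,f([(311,400),(411,400)]),o['ee_pos'][2]-.8)))
E
```

```text
plate [[ 62.74  24.76]
 [ 62.56 -24.69]] cradle far [[ 41.18  21.64]
 [ 41.03 -21.97]]
wall far top [[37.04 -0.47]]
nub img [[35.8  -0.69]] tcp [[10.85  0.52]] sides [[29.45  8.57]
 [29.39 -9.9 ]]
```

Emit:
arm_command([
  {"linear": [0,-0.0006,0.015],"turn": -0.002},
  {"linear": [0,0,0.01],"turn": 0},
  {"linear": [0,0,0.005],"turn": 0},
  {"linear": [0,0,0.003],"turn": 0},
  {"linear": [0,0,0.001],"turn": 0},
  {"linear": [0,0,0],"turn": 0},
  {"linear": [0,0,0],"turn": 0},
])

```text
t: 7.7
ee_pos: [643.7, 209.7, 56.9]
orientation: [-3.088, 0.575, -0.001]
ft_force: [-0.3, -0.3, 0.1]
width: 17.7
grasp_force: 30.1
```

Emit:
arm_command([
  {"linear": [0,0,0.0006],"turn": 0},
  {"linear": [0,0,0.0006],"turn": 0},
  {"linear": [0,0,0],"turn": 0},
])

```text
t: 8.0
ee_pos: [644.1, 209.8, 56.2]
orientation: [-3.088, 0.575, -0.002]
ft_force: [-0.7, -0.4, 4.5]
width: 17.8
grasp_force: 32.4
```

Emit:
arm_command([
  {"linear": [0,0,0],"turn": 0},
  {"linear": [0,0,0],"turn": 0},
  {"linear": [0,0,0],"turn": 0},
  {"linear": [0,0,0],"turn": 0},
  {"linear": [0,0,0],"turn": 0},
  {"linear": [0,0,0],"turn": 0},
], jaw=-0.46)

```text
t: 8.6
ee_pos: [643.9, 209.7, 55.7]
orientation: [-3.088, 0.575, -0.001]
ft_force: [-0.3, -0.3, 4.8]
width: 23.8
grasp_force: 2.2
```

```bash
python3 - <<'E'
from h import *
plan([643.3,209.2,56],-.367)
W=grab('wrist','w4.png');S=grab('scene'); 
p=w2px(S,[[630,212,30]])[0].astype(int)
a=cv2.resize(W['frame'][60:310,170:470],(432,360),interpolation=cv2.INTER_CUBIC)
b=cv2.resize(S['frame'][p[1]-40:p[1]+40,p[0]-40:p[0]+40],(360,360),interpolation=cv2.INTER_CUBIC)
cv2.imwrite('pics/w4c.png',np.hstack([a,b]))
E
```

```text
t 8.6 pos [643.95 209.74  55.72] yaw -0.3682 shift [-0.0004  0.0007 -0.0003] turn -0.0012 q6 2.24 f [-0.27 -0.31  4.84] w 23.8 tilt [ 9.e-04  2.e-04 -1.e+00]
```

View pics/w4c.png

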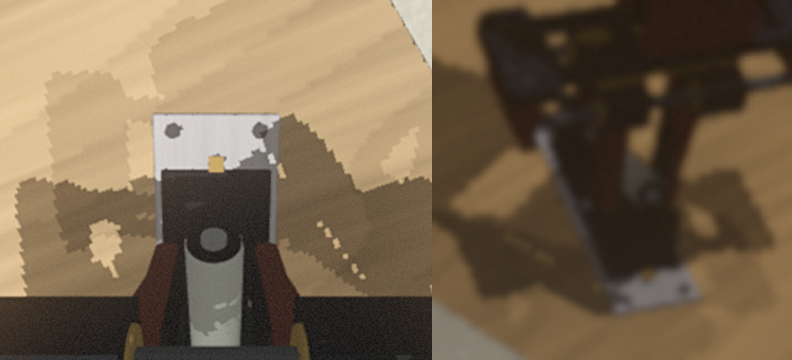

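The tilt worked: the nub end lies on the lip at (213,240) in the left half, between the fingers. The remaining 4.8 N in z fits the fingertips touching the cheek tops, so I raise 1.5 mm, back off along −x, lower, and regrip.

Emit:
arm_command([
  {"linear": [0,0,-0.0015],"turn": 0},
  {"linear": [-0.0045,0,0],"turn": 0},
  {"linear": [0,0,0.002],"turn": 0},
  {"linear": [0,0,0.003],"turn": 0},
  {"linear": [0,0,0.003],"turn": 0},
  {"linear": [0,0,0],"turn": 0},
  {"linear": [0,0,0],"turn": 0},
])

```text
t: 9.4
ee_pos: [639.3, 211.2, 48.7]
orientation: [3.088, -0.575, -0.001]
ft_force: [0.3, -0.5, -0.3]
width: 24.1
grasp_force: 0.0
```

Emit:
arm_command([
  {"linear": [0,0,0],"turn": 0},
  {"linear": [0,0,0],"turn": 0},
  {"linear": [0,0,0],"turn": 0},
  {"linear": [0,0,0],"turn": 0},
  {"linear": [0,0,0],"turn": 0},
  {"linear": [0,0,0],"turn": 0},
], jaw=-1)

```text
t: 10.0
ee_pos: [639.5, 211.3, 49.1]
orientation: [-3.088, 0.575, -0.0]
ft_force: [0.3, 0.1, 0.3]
width: 17.4
grasp_force: 30.0
```

Emit:
arm_command([
  {"linear": [-0.001,0,0],"turn": 0},
  {"linear": [-0.001,0,0],"turn": 0},
  {"linear": [-0.001,0,0],"turn": 0},
  {"linear": [0,0,0],"turn": 0},
  {"linear": [0,0,0],"turn": 0},
])

```text
t: 10.5
ee_pos: [636.5, 212.4, 49.0]
orientation: [-3.088, 0.575, -0.0]
ft_force: [0.7, -0.0, 1.0]
width: 18.1
grasp_force: 30.0
```

```bash
cat >> h.py <<'E'
def st():
    u=np.array([np.cos(-.367),np.sin(-.367),0]);v=np.array([-u[1],u[0],0]);O=np.array([634.0,212.8,0])
    o=ctrl.get_obs();p=o['ee_pos']-O;f=o['ft_force']
    print('t',round(o['t'],2),'hold x,y,z',(p@u).round(2),(p@v).round(2),p[2].round(2),'f along,lat,z',(f@u).round(2),(f@v).round(2),f[2].round(2),'w',round(o['width'],1),'m',o['moment'].round(2))
E
python3 -c "
from h import *
for i in range(4): st(); ctrl.get_image('wrist')"
```

```text
t 10.5 hold x,y,z 2.5 0.55 49.0 f along,lat,z 0.64 0.22 0.95 w 18.1 m [ 0.15 -0.08  0.02]
t 10.55 hold x,y,z 2.52 0.59 49.01 f along,lat,z 0.55 1.16 0.61 w 17.8 m [ 0.11 -0.07 -0.03]
t 10.6 hold x,y,z 2.5 0.58 48.98 f along,lat,z 1.15 -0.82 -0.05 w 17.9 m [ 0.09 -0.03 -0.08]
t 10.65 hold x,y,z 2.5 0.55 48.96 f along,lat,z 0.34 0.06 0.66 w 17.8 m [ 0.15 -0.03 -0.02]
```

Emit:
arm_command([
  {"linear": [-0.001,0,0],"turn": 0},
  {"linear": [-0.001,0,0],"turn": 0},
  {"linear": [-0.001,0,0],"turn": 0},
  {"linear": [-0.001,0,0],"turn": 0},
  {"linear": [0,0,0],"turn": 0},
  {"linear": [0,0,0],"turn": 0},
])

```text
t: 11.3
ee_pos: [633.0, 213.8, 49.1]
orientation: [-3.088, 0.575, -0.001]
ft_force: [1.8, -0.3, 0.5]
width: 17.6
grasp_force: 30.0
```

```bash
python3 -c "
from h import *
for i in range(6): st(); ctrl.get_image('wrist')"
```

```text
t 11.3 hold x,y,z -1.26 0.62 49.1 f along,lat,z 1.84 0.35 0.48 w 17.6 m [-0.07 -0.42  0.02]
t 11.35 hold x,y,z -1.27 0.59 49.08 f along,lat,z 2.76 0.02 -0.22 w 18.0 m [-0.09 -0.49 -0.01]
t 11.4 hold x,y,z -1.28 0.59 49.09 f along,lat,z 3.58 -0.44 -0.32 w 17.9 m [-0.12 -0.49 -0.02]
t 11.45 hold x,y,z -1.31 0.59 49.06 f along,lat,z 3.1 0.65 0.52 w 18.2 m [-0.1  -0.47  0.04]
t 11.5 hold x,y,z -1.29 0.62 49.05 f along,lat,z 3.34 0.66 0.43 w 17.9 m [-0.06 -0.52  0.04]
t 11.55 hold x,y,z -1.33 0.62 49.05 f along,lat,z 2.71 0.14 0.47 w 17.8 m [-0.02 -0.51 -0.04]
```

About 2.9 N means ~3.9 mm of compression, which agrees with the 3.8 mm travelled. I'll press 4.5 mm further.

Emit:
arm_command([
  {"linear": [-0.001,0,0],"turn": 0},
  {"linear": [-0.001,0,0],"turn": 0},
  {"linear": [-0.001,0,0],"turn": 0},
  {"linear": [-0.001,0,0],"turn": 0},
  {"linear": [-0.0005,0,0],"turn": 0},
  {"linear": [0,0,0],"turn": 0},
  {"linear": [0,0,0],"turn": 0},
])

```text
t: 12.3
ee_pos: [629.0, 215.4, 49.1]
orientation: [-3.088, 0.575, -0.001]
ft_force: [5.1, -1.6, 0.4]
width: 17.7
grasp_force: 30.0
```

```bash
python3 -c "
from h import *
for i in range(6): st(); ctrl.get_image('wrist')
W=grab('wrist'); cv2.imwrite('pics/w5c.png',cv2.resize(W['frame'][110:310,200:440],(720,600),interpolation=cv2.INTER_CUBIC))"
```

```text
t 12.3 hold x,y,z -5.62 0.6 49.13 f along,lat,z 5.34 0.34 0.44 w 17.7 m [-0.31 -0.84  0.02]
t 12.35 hold x,y,z -5.57 0.62 49.16 f along,lat,z 5.67 1.1 0.41 w 17.8 m [-0.33 -0.87 -0.04]
t 12.4 hold x,y,z -5.58 0.63 49.14 f along,lat,z 5.79 0.36 0.86 w 17.8 m [-0.3  -0.83 -0.04]
t 12.45 hold x,y,z -5.57 0.62 49.15 f along,lat,z 5.48 0.36 0.42 w 17.8 m [-0.35 -0.84 -0.01]
t 12.5 hold x,y,z -5.6 0.62 49.12 f along,lat,z 4.85 -0.06 0.07 w 18.0 m [-0.34 -0.83 -0.03]
t 12.55 hold x,y,z -5.55 0.65 49.17 f along,lat,z 5.38 -0.67 -0.11 w 17.9 m [-0.31 -0.79  0.05]
```

View pics/w5c.png

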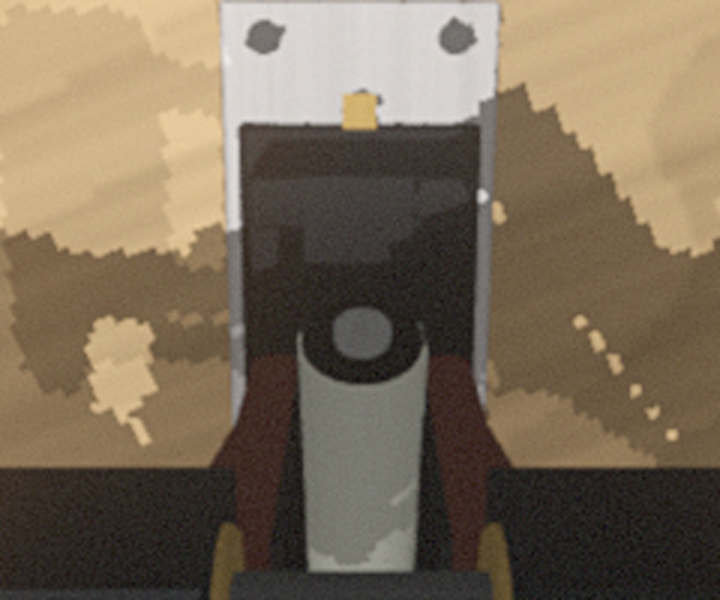

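Force is 5.4 N, so 8.0 mm compressed. The nub is still raised at (362,333), centred and clear of the lip, so step 2 is met. As the cell levels, compression grows by itself by about 3 mm, so I lower straight down in small steps and watch the force.

Emit:
arm_command([
  {"linear": [0,0,0.001],"turn": 0},
  {"linear": [0,0,0.001],"turn": 0},
  {"linear": [0,0,0.001],"turn": 0},
  {"linear": [0,0,0.001],"turn": 0},
  {"linear": [0,0,0],"turn": 0},
])

```text
t: 13.15
ee_pos: [629.8, 215.6, 46.2]
orientation: [-3.087, 0.575, -0.004]
ft_force: [4.2, -2.0, 6.7]
width: 17.8
grasp_force: 30.0
```

```bash
python3 -c "
from h import *
for i in range(4): st(); ctrl.get_image('wrist')"
```

```text
t 13.15 hold x,y,z -4.91 1.15 46.18 f along,lat,z 4.62 -0.42 6.68 w 17.8 m [-0.23 -0.56  0.01]
t 13.2 hold x,y,z -4.92 1.17 46.22 f along,lat,z 4.58 0.44 7.03 w 18.2 m [-0.2  -0.56 -0.  ]
t 13.25 hold x,y,z -4.95 1.16 46.24 f along,lat,z 5.09 -0.27 6.35 w 17.7 m [-0.29 -0.6   0.05]
t 13.3 hold x,y,z -4.92 1.16 46.23 f along,lat,z 5.38 -1.13 7.19 w 18.0 m [-0.27 -0.54 -0.02]
```

Emit:
arm_command([
  {"linear": [-0.0005,0,0.0005],"turn": 0},
  {"linear": [0,0,0.0005],"turn": 0},
  {"linear": [0,0,0.0005],"turn": 0},
  {"linear": [0,0,0.0005],"turn": 0},
  {"linear": [0,0,0],"turn": 0},
])

```text
t: 13.85
ee_pos: [629.8, 215.8, 44.6]
orientation: [-3.087, 0.575, -0.005]
ft_force: [5.8, -3.0, 9.1]
width: 17.6
grasp_force: 30.0
```

```bash
python3 -c "
from h import *
for i in range(4): st(); ctrl.get_image('wrist')"
```

```text
t 13.85 hold x,y,z -4.95 1.31 44.63 f along,lat,z 6.51 -0.7 9.15 w 17.6 m [-0.35 -0.64  0.05]
t 13.9 hold x,y,z -4.96 1.33 44.64 f along,lat,z 6.1 -0.99 8.0 w 17.5 m [-0.38 -0.57  0.01]
t 13.95 hold x,y,z -4.99 1.34 44.63 f along,lat,z 6.53 -1.07 7.92 w 17.8 m [-0.36 -0.61  0.05]
t 14.0 hold x,y,z -4.97 1.33 44.65 f along,lat,z 5.33 0.06 8.43 w 17.9 m [-0.37 -0.61 -0.  ]
```

Emit:
arm_command([
  {"linear": [0,-0.0004,0.0005],"turn": 0},
  {"linear": [0,0,0.0005],"turn": 0},
  {"linear": [0,0,0.0005],"turn": 0},
  {"linear": [0,0,0.0005],"turn": 0},
  {"linear": [0,0,0],"turn": 0},
])

```text
t: 14.55
ee_pos: [630.1, 215.9, 42.7]
orientation: [-3.087, 0.575, -0.005]
ft_force: [4.9, -3.6, 9.6]
width: 17.8
grasp_force: 30.0
```

```bash
python3 -c "
from h import *
for i in range(4): st(); ctrl.get_image('wrist')"
```

```text
t 14.55 hold x,y,z -4.8 1.52 42.72 f along,lat,z 5.92 -1.63 9.58 w 17.8 m [-0.57 -0.63  0.04]
t 14.6 hold x,y,z -4.81 1.52 42.73 f along,lat,z 6.28 -2.71 8.77 w 17.9 m [-0.55 -0.7   0.08]
t 14.65 hold x,y,z -4.82 1.5 42.71 f along,lat,z 6.48 -1.92 10.03 w 17.5 m [-0.6  -0.66  0.06]
t 14.7 hold x,y,z -4.81 1.51 42.71 f along,lat,z 5.91 -1.61 10.09 w 17.8 m [-0.62 -0.63 -0.  ]
```

Emit:
arm_command([
  {"linear": [0,0.0005,0.0005],"turn": 0},
  {"linear": [0,0.0003,0.0005],"turn": 0},
  {"linear": [0,0,0.0005],"turn": 0},
  {"linear": [0,0,0.0005],"turn": 0},
  {"linear": [0,0,0],"turn": 0},
])

```text
t: 15.25
ee_pos: [630.2, 215.6, 41.0]
orientation: [-3.087, 0.575, -0.007]
ft_force: [6.2, -2.7, 10.2]
width: 17.6
grasp_force: 30.0
```

```bash
python3 -c "
from h import *
for i in range(4): st(); ctrl.get_image('wrist')"
```

```text
t 15.25 hold x,y,z -4.51 1.26 40.97 f along,lat,z 6.77 -0.31 10.19 w 17.6 m [-0.29 -0.78  0.01]
t 15.3 hold x,y,z -4.53 1.28 40.97 f along,lat,z 6.45 -0.81 8.57 w 17.8 m [-0.32 -0.72 -0.01]
t 15.35 hold x,y,z -4.53 1.24 40.96 f along,lat,z 6.35 -0.99 9.6 w 17.9 m [-0.34 -0.74  0.06]
t 15.4 hold x,y,z -4.52 1.25 40.97 f along,lat,z 6.22 0.7 8.94 w 17.4 m [-0.23 -0.76 -0.03]
```

Emit:
arm_command([
  {"linear": [0,0,0.0005],"turn": 0},
  {"linear": [0,0,0.0005],"turn": 0},
  {"linear": [0,0,0.0005],"turn": 0},
  {"linear": [0,0,0.0005],"turn": 0},
  {"linear": [0,0,0.0005],"turn": 0},
  {"linear": [0,0,0],"turn": 0},
])

```text
t: 16.05
ee_pos: [630.3, 215.6, 38.5]
orientation: [-3.087, 0.575, -0.007]
ft_force: [5.1, -3.0, 10.0]
width: 17.6
grasp_force: 30.0
```

```bash
python3 -c "
from h import *
for i in range(4): st(); ctrl.get_image('wrist')
W=grab('wrist'); c=W['frame'][130:280,250:390]; c=np.clip(c.astype(float)*1.8,0,255).astype(np.uint8); cv2.imwrite('pics/w6c.png',cv2.resize(c,(560,600),interpolation=cv2.INTER_CUBIC))
o=ctrl.get_obs();print(o['ee_pos'])
u=np.array([np.cos(-.367),np.sin(-.367),0]);v=np.array([-u[1],u[0],0]);O=np.array([634.4,213.8,0])
for n,q in dict(lipedge=(25.8,0,44.75),lipL=(25.8,8,44.75),nub_p10=(-33.2-10.3+67*np.cos(.2),0,30+67*np.sin(.2))).items(): print(n,(w2px(W,[O+u*q[0]+v*q[1]+[0,0,q[2]]])[0]-[250,130])*4)
"
```

```text
t 16.05 hold x,y,z -4.47 1.25 38.47 f along,lat,z 5.84 -1.0 9.99 w 17.6 m [-0.34 -0.79 -0.03]
t 16.1 hold x,y,z -4.48 1.29 38.47 f along,lat,z 6.68 -0.36 9.13 w 17.4 m [-0.31 -0.77  0.03]
t 16.15 hold x,y,z -4.48 1.23 38.44 f along,lat,z 5.68 -0.07 8.82 w 17.6 m [-0.34 -0.78 -0.02]
t 16.2 hold x,y,z -4.5 1.26 38.46 f along,lat,z 6.29 -1.07 9.05 w 18.1 m [-0.35 -0.75 -0.04]
[630.25835654 215.57791042  38.46126992]
lipedge [272.62592405 302.89496693]
lipL [195.57538196 303.01244464]
nub_p10 [272.85388569 332.11967775]
```

View pics/w6c.png

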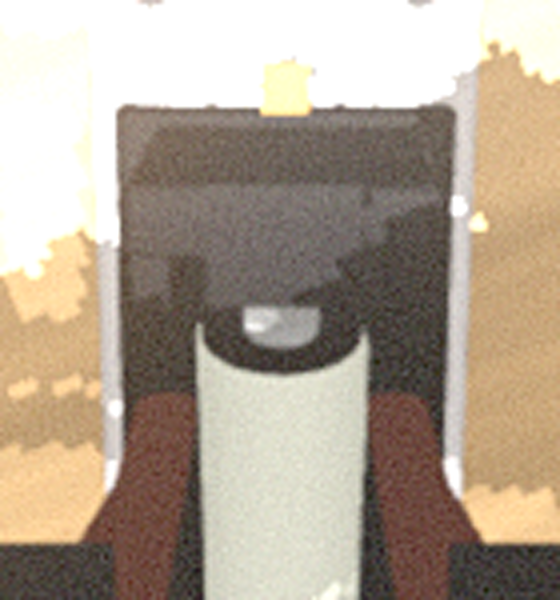

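The lip edge is at row ~305, as predicted. The nub (rows 305–348) is passing down below and behind it. I'll check tilt and nub x from the nub's lower rim.

```bash
python3 -c "
from h import *
W=ctrl.get_image('wrist');T=ctrl.get_obs()['ee_pos']
u=np.array([np.cos(-.367),np.sin(-.367),0]);k=np.array([0,0,1.])
px=lambda P:((w2px(W,[P])[0]-[250,130])*4).round(0)
for s in (27,28.5,30):
  for d in (4,8,12,16):
    a=np.radians(d);e=u*np.cos(a)+k*np.sin(a);n=-u*np.sin(a)+k*np.cos(a)
    C=T-[0,0,3.4]+s*e; B=C-2*e; print(s,d,'nubbot',px(C-4*n),'bodybot?',px(B-9.25*n),'bodytop',px(B+9.25*n),'nub x',(C-[634,212.8,0])@u, 'z',C[2])
"
```

```text
27 4 nubbot [272. 300.] bodybot? [272. 300.] bodytop [271. 362.] nub x 22.44400935954554 z 36.945046962737855
27 8 nubbot [272. 304.] bodybot? [272. 301.] bodytop [271. 375.] nub x 22.247017858552642 z 38.81929589756824
27 12 nubbot [272. 309.] bodybot? [272. 302.] bodytop [271. 389.] nub x 21.91976522234302 z 40.67523782372597
27 16 nubbot [272. 316.] bodybot? [272. 305.] bodytop [271. 404.] nub x 21.463845792864912 z 42.50383077870545
28.5 4 nubbot [272. 287.] bodybot? [272. 288.] bodytop [271. 348.] nub x 23.940355434935288 z 37.04968167335404
28.5 8 nubbot [272. 291.] bodybot? [272. 289.] bodytop [271. 362.] nub x 23.732419961665084 z 39.028055549008336
28.5 12 nubbot [272. 297.] bodybot? [272. 291.] bodytop [271. 376.] nub x 23.386986623443754 z 40.98710535995261
28.5 16 nubbot [272. 304.] bodybot? [272. 294.] bodytop [271. 392.] nub x 22.905738336772373 z 42.917286812430945
30 4 nubbot [272. 275.] bodybot? [272. 276.] bodytop [271. 335.] nub x 25.43670151032503 z 37.154316383970226
30 8 nubbot [272. 279.] bodybot? [272. 277.] bodytop [271. 348.] nub x 25.217822064777426 z 39.23681520044843
30 12 nubbot [272. 285.] bodybot? [272. 279.] bodytop [271. 363.] nub x 24.854208024544473 z 41.29897289617925
30 16 nubbot [271. 292.] bodybot? [272. 283.] bodytop [271. 379.] nub x 24.347630880679834 z 43.33074284615644
```

Geometry gives a tilt of about 12° and the nub at x≈23.4, about 2 mm clear of the lip edge at 25.8. I'll keep lowering with slightly more press.

Emit:
arm_command([
  {"linear": [-0.0004,0,0.0005],"turn": 0},
  {"linear": [0,0,0.0005],"turn": 0},
  {"linear": [0,0,0.0005],"turn": 0},
  {"linear": [0,0,0.0005],"turn": 0},
  {"linear": [0,0,0.0005],"turn": 0},
  {"linear": [0,0,0],"turn": 0},
])

```text
t: 16.95
ee_pos: [629.9, 215.7, 35.9]
orientation: [-3.087, 0.575, -0.007]
ft_force: [6.4, -2.9, 9.4]
width: 17.7
grasp_force: 30.0
```

```bash
python3 -c "
from h import *
for i in range(4): st(); ctrl.get_image('wrist')"
```

```text
t 16.95 hold x,y,z -4.87 1.26 35.92 f along,lat,z 7.02 -0.43 9.45 w 17.7 m [-0.39 -0.82  0.03]
t 17.0 hold x,y,z -4.89 1.24 35.91 f along,lat,z 7.0 -1.0 8.65 w 17.7 m [-0.37 -0.77 -0.02]
t 17.05 hold x,y,z -4.89 1.25 35.88 f along,lat,z 6.85 -0.65 9.32 w 17.5 m [-0.31 -0.83  0.04]
t 17.1 hold x,y,z -4.9 1.28 35.93 f along,lat,z 6.86 -0.01 9.66 w 17.9 m [-0.34 -0.88  0.02]
```

Emit:
arm_command([
  {"linear": [0,0,0.0005],"turn": 0},
  {"linear": [0,0,0.0005],"turn": 0},
  {"linear": [0,0,0.0004],"turn": 0},
  {"linear": [0,0,0],"turn": 0},
])

```text
t: 17.55
ee_pos: [629.8, 215.7, 34.6]
orientation: [-3.087, 0.575, -0.006]
ft_force: [5.2, -2.9, 10.4]
width: 17.7
grasp_force: 30.0
```

```bash
python3 -c "
from h import *
for i in range(4): st(); ctrl.get_image('wrist')"
```

```text
t 17.55 hold x,y,z -4.98 1.24 34.62 f along,lat,z 5.89 -0.81 10.36 w 17.7 m [-0.36 -0.69  0.04]
t 17.6 hold x,y,z -4.99 1.23 34.6 f along,lat,z 6.36 -0.29 10.03 w 17.7 m [-0.24 -0.72  0.  ]
t 17.65 hold x,y,z -4.96 1.25 34.65 f along,lat,z 5.39 -0.55 10.06 w 17.8 m [-0.32 -0.71 -0.04]
t 17.7 hold x,y,z -4.99 1.23 34.64 f along,lat,z 6.04 -0.55 10.57 w 17.9 m [-0.33 -0.69  0.06]
```

Emit:
arm_command([
  {"linear": [-0.0003,0,0],"turn": 0},
  {"linear": [-0.0003,0,0],"turn": 0},
  {"linear": [0,0,0],"turn": 0},
])

```text
t: 18.05
ee_pos: [629.6, 215.8, 34.7]
orientation: [-3.087, 0.575, -0.008]
ft_force: [5.4, -3.1, 8.6]
width: 17.8
grasp_force: 30.0
```

```bash
python3 -c "
from h import *
for i in range(5): st(); W=ctrl.get_image('wrist')
c=W['frame'][130:280,250:390]; G=cv2.cvtColor(c,cv2.COLOR_BGR2GRAY); print(G[:,66:70].mean(1).astype(int)[60:110])"
```

```text
t 18.05 hold x,y,z -5.17 1.26 34.7 f along,lat,z 6.14 -0.97 8.62 w 17.8 m [-0.46 -0.86  0.01]
t 18.1 hold x,y,z -5.19 1.25 34.68 f along,lat,z 7.22 -0.91 9.59 w 17.6 m [-0.47 -0.88  0.  ]
t 18.15 hold x,y,z -5.16 1.27 34.69 f along,lat,z 8.26 -1.16 8.59 w 17.7 m [-0.45 -0.9  -0.01]
t 18.2 hold x,y,z -5.17 1.24 34.67 f along,lat,z 7.73 -0.86 9.37 w 17.8 m [-0.49 -0.96  0.05]
t 18.25 hold x,y,z -5.15 1.26 34.68 f along,lat,z 7.11 -1.01 9.66 w 17.7 m [-0.51 -0.91  0.05]
[ 63  61  59  64  59  61  59  61  58  54  56  59  57  59  51  56  52  95
 146 154 122  65  36  37  35  36  42 100 126 126 125 123 125 125 124 125
 125 125 125 125 125 126 122 125 124 124 125 126 123 123]
```

The tilt is now about 4°, with the nub already below the lip and ~2.5 mm clear of its edge. Now the last bit down.

Emit:
arm_command([
  {"linear": [0,0,0.0004],"turn": 0},
  {"linear": [0,0,0.0004],"turn": 0},
  {"linear": [0.0002,0,0.0003],"turn": 0},
  {"linear": [0,0,0],"turn": 0},
])

```text
t: 18.7
ee_pos: [629.5, 215.9, 33.5]
orientation: [-3.086, 0.575, -0.007]
ft_force: [6.1, -1.8, 8.9]
width: 17.9
grasp_force: 30.0
```

```bash
python3 -c "
from h import *
for i in range(4): st(); W=ctrl.get_image('wrist')
c=W['frame'][130:280,250:390]; G=cv2.cvtColor(c,cv2.COLOR_BGR2GRAY); print(G[:,66:70].mean(1).astype(int)[70:95])"
```

```text
t 18.7 hold x,y,z -5.26 1.26 33.45 f along,lat,z 6.35 0.57 8.93 w 17.9 m [-0.34 -0.81 -0.  ]
t 18.75 hold x,y,z -5.27 1.24 33.42 f along,lat,z 6.92 -0.33 8.88 w 17.7 m [-0.37 -0.85  0.04]
t 18.8 hold x,y,z -5.26 1.25 33.43 f along,lat,z 6.36 -0.25 8.07 w 17.9 m [-0.35 -0.84 -0.01]
t 18.85 hold x,y,z -5.25 1.24 33.42 f along,lat,z 6.72 -0.92 8.52 w 18.0 m [-0.31 -0.81 -0.01]
[ 59  57  58  59  55  55  55  61 114 103  46  33  37  34  46 102 127 127
 124 126 125 124 124 124 126]
```

Emit:
arm_command([
  {"linear": [0,0,0.0003],"turn": 0},
  {"linear": [0,0,0.0003],"turn": 0},
  {"linear": [0,0,0],"turn": 0},
])

```text
t: 19.2
ee_pos: [629.5, 215.9, 32.8]
orientation: [-3.087, 0.575, -0.007]
ft_force: [5.3, -2.8, 9.0]
width: 18.0
grasp_force: 30.0
```

```bash
python3 -c "
from h import *
for i in range(4): st(); W=ctrl.get_image('wrist')
c=W['frame'][130:280,250:390]; G=cv2.cvtColor(c,cv2.COLOR_BGR2GRAY); print(G[:,66:70].mean(1).astype(int)[70:95])"
```

```text
t 19.2 hold x,y,z -5.33 1.25 32.82 f along,lat,z 5.9 -0.69 9.04 w 18.0 m [-0.34 -0.77 -0.03]
t 19.25 hold x,y,z -5.34 1.21 32.77 f along,lat,z 6.43 -0.1 9.36 w 17.8 m [-0.34 -0.82  0.  ]
t 19.3 hold x,y,z -5.33 1.21 32.78 f along,lat,z 6.49 -1.07 9.2 w 17.7 m [-0.28 -0.77  0.08]
t 19.35 hold x,y,z -5.34 1.25 32.82 f along,lat,z 6.72 0.17 9.27 w 17.5 m [-0.37 -0.7  -0.05]
[ 57  58  56  58  56  56  56  57  52  44  39  39  31  48 102 127 126 125
 125 124 127 124 124 126 125]
```

Emit:
arm_command([
  {"linear": [0,0,0.0003],"turn": 0},
  {"linear": [0,0,0.0003],"turn": 0},
  {"linear": [0,0,0],"turn": 0},
])

```text
t: 19.7
ee_pos: [629.4, 215.9, 32.2]
orientation: [-3.087, 0.575, -0.006]
ft_force: [6.2, -3.2, 9.0]
width: 17.8
grasp_force: 30.0
```

```bash
python3 -c "
from h import *
for i in range(4): st(); W=ctrl.get_image('wrist')
c=W['frame'][130:280,250:390]; G=cv2.cvtColor(c,cv2.COLOR_BGR2GRAY); print(G[:,66:70].mean(1).astype(int)[70:95])"
```

```text
t 19.7 hold x,y,z -5.43 1.23 32.16 f along,lat,z 6.95 -0.72 9.0 w 17.8 m [-0.25 -0.7   0.07]
t 19.75 hold x,y,z -5.43 1.24 32.19 f along,lat,z 5.79 -0.51 9.23 w 17.7 m [-0.33 -0.82  0.02]
t 19.8 hold x,y,z -5.46 1.25 32.16 f along,lat,z 6.58 -0.02 8.72 w 17.6 m [-0.31 -0.77 -0.01]
t 19.85 hold x,y,z -5.43 1.25 32.17 f along,lat,z 6.05 -0.74 8.68 w 17.6 m [-0.25 -0.73  0.01]
[ 60  58  59  57  56  57  57  56  53  46  38  37  53 106 128 127 126 124
 126 125 124 125 125 125 125]
```

Emit:
arm_command([
  {"linear": [0,0,0.0003],"turn": 0},
  {"linear": [0,0,0.0003],"turn": 0},
  {"linear": [0,0,0],"turn": 0},
])

```text
t: 20.2
ee_pos: [629.3, 215.9, 31.5]
orientation: [-3.087, 0.575, -0.006]
ft_force: [6.7, -2.2, 9.1]
width: 17.6
grasp_force: 30.0
```

```bash
python3 -c "
from h import *
for i in range(4): st(); W=ctrl.get_image('wrist')
c=W['frame'][130:280,250:390]; G=cv2.cvtColor(c,cv2.COLOR_BGR2GRAY); print(G[:,66:70].mean(1).astype(int)[70:95])"
```

```text
t 20.2 hold x,y,z -5.53 1.23 31.54 f along,lat,z 7.04 0.35 9.11 w 17.6 m [-0.27 -0.69  0.  ]
t 20.25 hold x,y,z -5.5 1.21 31.55 f along,lat,z 5.72 -0.7 8.81 w 17.7 m [-0.25 -0.69  0.04]
t 20.3 hold x,y,z -5.53 1.23 31.51 f along,lat,z 5.14 -0.04 8.51 w 17.8 m [-0.29 -0.69 -0.02]
t 20.35 hold x,y,z -5.51 1.23 31.54 f along,lat,z 6.4 -0.35 8.79 w 18.0 m [-0.32 -0.66  0.01]
[ 58  60  58  58  57  53  55  59  54  48  38  59 108 126 127 124 126 124
 124 125 126 126 125 125 126]
```

Emit:
arm_command([
  {"linear": [0.0003,0,0.0003],"turn": 0},
  {"linear": [0,0,0.0003],"turn": 0},
  {"linear": [0,0,0.0002],"turn": 0},
  {"linear": [0,0,0],"turn": 0},
])

```text
t: 20.8
ee_pos: [629.3, 215.9, 30.6]
orientation: [-3.087, 0.575, -0.005]
ft_force: [4.7, -1.7, 9.5]
width: 17.8
grasp_force: 30.0
```

```bash
python3 -c "
from h import *
for i in range(4): st(); W=ctrl.get_image('wrist')
c=W['frame'][130:280,250:390]; G=cv2.cvtColor(c,cv2.COLOR_BGR2GRAY); print(G[:,66:70].mean(1).astype(int)[70:95])"
```

```text
t 20.8 hold x,y,z -5.53 1.18 30.61 f along,lat,z 4.99 0.14 9.52 w 17.8 m [-0.17 -0.59  0.03]
t 20.85 hold x,y,z -5.53 1.15 30.59 f along,lat,z 4.62 0.62 7.88 w 17.9 m [-0.17 -0.56  0.01]
t 20.9 hold x,y,z -5.53 1.18 30.59 f along,lat,z 4.93 1.05 8.83 w 18.0 m [-0.18 -0.6   0.  ]
t 20.95 hold x,y,z -5.54 1.18 30.62 f along,lat,z 4.5 -0.46 9.07 w 17.9 m [-0.23 -0.59 -0.05]
[ 60  59  56  58  53  57  54  58  53  52  93 164 162 127 124 126 126 124
 127 124 125 125 125 125 125]
```

Emit:
arm_command([
  {"linear": [0,0,0.0003],"turn": 0},
  {"linear": [0,0,0.0002],"turn": 0},
  {"linear": [0,0,0],"turn": 0},
])

```text
t: 21.3
ee_pos: [629.2, 215.9, 30.1]
orientation: [-3.087, 0.575, -0.005]
ft_force: [4.3, -2.1, 8.6]
width: 18.0
grasp_force: 30.0
```

```bash
python3 -c "
from h import *
for i in range(4): st(); W=ctrl.get_image('wrist')
c=W['frame'][130:280,250:390]; G=cv2.cvtColor(c,cv2.COLOR_BGR2GRAY); print(G[:,66:70].mean(1).astype(int)[70:95])
W=grab('wrist'); c=W['frame'][130:280,230:410]; c=np.clip(c.astype(float)*1.8,0,255).astype(np.uint8); cv2.imwrite('pics/w7c.png',cv2.resize(c,(720,600),interpolation=cv2.INTER_CUBIC))"
```

```text
t 21.3 hold x,y,z -5.6 1.16 30.06 f along,lat,z 4.73 -0.39 8.57 w 18.0 m [-0.23 -0.59  0.03]
t 21.35 hold x,y,z -5.53 1.16 30.1 f along,lat,z 5.03 0.79 8.34 w 17.5 m [-0.27 -0.54 -0.03]
t 21.4 hold x,y,z -5.57 1.16 30.08 f along,lat,z 4.98 -0.38 7.92 w 17.8 m [-0.2  -0.58  0.06]
t 21.45 hold x,y,z -5.58 1.12 30.08 f along,lat,z 4.26 0.18 9.02 w 17.9 m [-0.18 -0.56  0.02]
[ 60  58  58  57  59  54  57  54  49  69 165 181 150 125 124 126 125 125
 128 126 124 126 123 125 125]
```

Emit:
arm_command([
  {"linear": [0,0,0.0003],"turn": 0},
  {"linear": [0,0,0.0003],"turn": 0},
  {"linear": [0,0,0],"turn": 0},
])

```text
t: 21.85
ee_pos: [629.2, 215.9, 29.5]
orientation: [-3.087, 0.575, -0.005]
ft_force: [4.6, -1.8, 8.8]
width: 17.7
grasp_force: 30.0
```

```bash
python3 -c "
from h import *
for i in range(4): st(); W=ctrl.get_image('wrist')
c=W['frame'][130:280,250:390]; G=cv2.cvtColor(c,cv2.COLOR_BGR2GRAY); print(G[:,66:70].mean(1).astype(int)[70:95])"
```

```text
t 21.85 hold x,y,z -5.61 1.13 29.46 f along,lat,z 4.9 -0.05 8.84 w 17.7 m [-0.21 -0.55 -0.05]
t 21.9 hold x,y,z -5.6 1.14 29.47 f along,lat,z 4.59 0.57 8.2 w 17.5 m [-0.16 -0.57  0.02]
t 21.95 hold x,y,z -5.59 1.14 29.49 f along,lat,z 5.07 0.16 8.38 w 18.1 m [-0.16 -0.5  -0.02]
t 22.0 hold x,y,z -5.57 1.18 29.5 f along,lat,z 5.26 -0.06 8.33 w 17.5 m [-0.12 -0.57 -0.01]
[ 60  56  60  57  57  58  57  56  52  57 121 161 150 127 124 125 126 124
 125 127 127 125 125 125 125]
```

```bash
python3 -c "
from h import *
W=ctrl.get_image('wrist')
u=np.array([np.cos(-.367),np.sin(-.367),0]);O=np.array([634,212.8,0])
for z in (37,39.25,41,43): print(z,(px2w(W,[[318,209.8]],z)-O)@u)
G=cv2.cvtColor(W['frame'],cv2.COLOR_BGR2GRAY)[190:225,290:346]
print('lip edge region cols 300..336'); print(G[::2,::4])
c=W['frame'][120:280,230:410]; c=np.clip(c.astype(float)*2,0,255).astype(np.uint8); cv2.imwrite('pics/w8c.png',cv2.resize(c,(675,600),interpolation=cv2.INTER_CUBIC))
"
```

```text
37 [23.32218951]
39.25 [24.01538242]
41 [24.55453246]
43 [25.17070393]
lip edge region cols 300..336
[[ 64  64  64  64  61  61  63  64  63  68  62  59  64  57]
 [ 64  58  64  61  61  60  67  62  61  63  60  60  59  38]
 [ 61  66  58  68  61  65  67  62  61  65  61  59  51  45]
 [ 59  58  59  64  63  58  61  58  59  60  57  56  53  46]
 [ 50  42  53  59  63  60  57  61  60  61  60  55  31  51]
 [ 53  48  50  63  60  64  61  60  63  57  52  54  45  42]
 [ 55  51  40  64  59  62  57  56  57  54  60  55  40  41]
 [ 49  41  54  53  55  64  56  51  54  58  47  40  44  56]
 [ 50  40  50  56  60  59  56  58  63  45  44  37  46  56]
 [ 50  48  42  52  56  52  57  52  48  34  36  41  39  63]
 [ 55  45  44 122 117 119 128 124  82  70  68  70  64  54]
 [ 38  43  47 174 199 210 200 133 131 124 128 123 122  63]
 [ 47  39  39 155 179 152 122 126 124 130 123 123 126  56]
 [ 45  40  47 116 120 121 123 129 123 128 126 122 119  58]
 [ 47  43  45 120 123 128 123 126 125 124 127 123 121  41]
 [ 43  39  40 116 117 125 129 128 128 127 129 126 115  47]
 [ 43  45  38 116 122 123 129 126 129 127 119 121 117  44]
 [ 46  39  41 120 122 124 128 126 126 127 124 122 120  47]]
```

View pics/w8c.png

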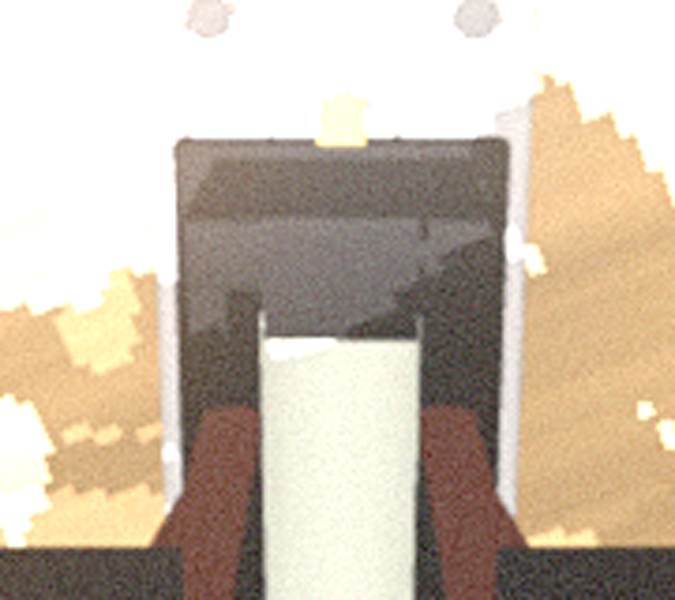

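The straight lip edge at row 338 now covers the cell's end. Its sleeve shows past both sides of the lip (columns 262 and 420, rows 315–338), so the cell is level and already under the lip. I relieve the downward force and let the spring push it forward to the wall.

Emit:
arm_command([
  {"linear": [0.0005,0,-0.0006],"turn": 0},
  {"linear": [0.001,0,-0.0006],"turn": 0},
  {"linear": [0.001,0,0],"turn": 0},
  {"linear": [0.001,0,0],"turn": 0},
  {"linear": [0.001,0,0],"turn": 0},
  {"linear": [0,0,0],"turn": 0},
  {"linear": [0,0,0],"turn": 0},
])

```text
t: 22.8
ee_pos: [631.2, 214.6, 29.2]
orientation: [-3.088, 0.575, 0.002]
ft_force: [0.6, 3.3, 6.3]
width: 17.6
grasp_force: 30.0
```

```bash
python3 -c "
from h import *
for i in range(5): st(); W=ctrl.get_image('wrist')"
```

```text
t 22.8 hold x,y,z -3.22 0.68 29.22 f along,lat,z -0.59 3.35 6.31 w 17.6 m [ 0.69  0.11 -0.11]
t 22.85 hold x,y,z -3.22 0.71 29.23 f along,lat,z -0.39 3.55 6.04 w 17.9 m [ 0.74  0.12 -0.06]
t 22.9 hold x,y,z -3.21 0.69 29.27 f along,lat,z -0.67 4.03 5.8 w 17.5 m [ 0.66  0.17 -0.08]
t 22.95 hold x,y,z -3.21 0.7 29.25 f along,lat,z -0.65 3.09 6.65 w 17.8 m [ 0.62  0.12 -0.1 ]
t 23.0 hold x,y,z -3.21 0.72 29.27 f along,lat,z -0.9 3.57 6.28 w 17.5 m [ 0.64  0.1  -0.1 ]
```

Emit:
arm_command([
  {"linear": [0,-0.0004,-0.0005],"turn": 0},
  {"linear": [0,-0.0003,-0.0005],"turn": 0},
  {"linear": [0,0,0],"turn": 0},
])

```text
t: 23.35
ee_pos: [631.5, 214.6, 29.7]
orientation: [3.088, -0.575, -0.002]
ft_force: [0.6, 2.2, 3.7]
width: 18.2
grasp_force: 30.0
```

```bash
python3 -c "
from h import *
for i in range(3): st(); W=ctrl.get_image('wrist')"
```

```text
t 23.35 hold x,y,z -3.01 0.77 29.72 f along,lat,z -0.24 2.29 3.66 w 18.2 m [ 0.42  0.   -0.05]
t 23.4 hold x,y,z -2.97 0.76 29.71 f along,lat,z 0.3 2.02 3.08 w 17.5 m [ 0.43  0.   -0.  ]
t 23.45 hold x,y,z -2.91 0.74 29.71 f along,lat,z -0.21 1.85 2.26 w 17.8 m [ 0.5   0.02 -0.08]
```

Forces are relaxing, so I open the jaw; a width of about 30 mm keeps the fingers inside the plate.

Emit:
arm_command([
  {"linear": [0,0,0],"turn": 0},
  {"linear": [0,0,0],"turn": 0},
  {"linear": [0,0,0],"turn": 0},
  {"linear": [0,0,0],"turn": 0},
  {"linear": [0,0,0],"turn": 0},
  {"linear": [0,0,0],"turn": 0},
], jaw=-0.35)

```text
t: 24.1
ee_pos: [632.0, 214.4, 29.9]
orientation: [3.088, -0.575, -0.0]
ft_force: [-0.4, 0.4, -0.2]
width: 28.7
grasp_force: 0.0
```

Emit:
arm_command([
  {"linear": [0,0,-0.003],"turn": 0},
  {"linear": [0,0,-0.01],"turn": 0},
  {"linear": [0,0,-0.03],"turn": 0},
  {"linear": [0,0,-0.04],"turn": 0},
  {"linear": [-0.03,0,-0.04],"turn": 0},
  {"linear": [-0.03,0,-0.03],"turn": 0},
  {"linear": [0,0,0],"turn": 0},
  {"linear": [0,0,0],"turn": 0},
])

```text
t: 24.9
ee_pos: [576.4, 236.5, 184.5]
orientation: [-3.087, 0.573, -0.004]
ft_force: [0.3, -1.0, 0.0]
width: 28.2
grasp_force: 0.0
```

```bash
python3 -c "
from h import *
st()
W=grab('wrist','w9.png');u=np.array([np.cos(-.367),np.sin(-.367),0]);v=np.array([-u[1],u[0],0]);O=np.array([634,212.8,0])
hsv=cv2.cvtColor(W['frame'],cv2.COLOR_BGR2HSV);f=W['frame']
c=w2px(W,[O+u*-3+[0,0,39]])[0];print(c)
x,y=int(c[0]),int(c[1]);G=cv2.cvtColor(f,cv2.COLOR_BGR2GRAY)
print('col',y-60,G[y-60:y+60:2,x-1:x+2].mean(1).astype(int));
for yy in (y-15,y,y+15): print('row',yy,x-24,G[yy,x-24:x+25])
for n,q in dict(lip=(25.8,44.75),tail=(-36.2,39.25)).items(): print(n,w2px(W,[O+u*q[0]+[0,0,q[1]]]))
"
```

```text
t 24.9 hold x,y,z -62.3 1.42 184.53 f along,lat,z 0.65 -0.83 0.01 w 28.2 m [0.07 0.01 0.04]
[320.82360463 119.1350992 ]
col 59 [206 188 194  94  84  88  87  87  88  86  87  84 178 219 218 219 218 219
 219 219 219 221 220 221 220 219 221 220 220 220 221 222 222 220 223 222
 222 222 221 221 222 222 222 222 222 221 222 222 222 223 188 172 123 122
 133  50 102  54 101  84]
row 104 296 [184 113  81  78  83  84  86  84  88  86  87  84  83  87 105 150 177 191
 198 201 209 211 216 219 220 219 219 219 216 214 199 196 199 194 187 171
 124  83  81  78  80  78  72  81  80  77  80  74  69]
row 119 296 [187 119  76  81  83  85  87  89  82  81  88  84  79  82 113 162 181 194
 198 207 209 212 218 219 223 221 221 219 216 212 205 201 195 191 178 156
 109  74  75  75  76  79  78  78  72  77  80  75 100]
row 134 296 [199 140  84 150 192 198 199 201 191 147  89  73  76  74 115 165 184 194
 202 209 211 214 216 222 222 223 218 215 213 208 203 196 192 184 164 128
  99  69  71  76 147 191 198 195 195 195 149  72  90]
lip [[320.80977622  81.60093666]]
tail [[320.84650912 159.50460043]]
```

The cell shows from the lip edge (row 83) to its tail at row ~160. A seated cell predicts 81.6 and 159.5. It is centred and straight within half a pixel, and the robot is clear, so I'm handing in.

```bash
python3 -c "
from h import *
print(ctrl.close_job())"
```

```text
the job is handed in; nothing more can be done
None
```

The cell is loaded in the black cradle: level, nub under the lip, held by the spring, let go and the robot clear; I handed the job in but got no verdict back.

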